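Let a roll of tape out of the counter dispenser and close its lid gently

ROBOT

A 6-joint arm with a two-finger parallel gripper is mounted at the origin on the work surface. World frame = base frame: x ahead of the robot, y to its left, z up, the work surface at z = 0. Lengths are in m, angles in degrees, forces in N, time in s.
With the tool pointing down it reaches from about 0.35 to 0.925 m from the base axis. Payload 6.4 kg.
Tool frame: the origin (TCP) lies midway between the tips of the shut fingers; the grasp point (between the pads) lies 19 mm behind it (bot.grip_depth is the distance from the TCP to the grasp point, in m); z points along the fingers, y is the direction in which the jaws open and shut (so a half turn about z gives the same grasp; the last joint's range is limited). The gripper opens to 94 mm and grips with 3 to 60 N. Pads are 16 mm wide; open, the fingers measure 119 mm over their backs; the gripper's body (75 mm by 177 mm) begins 78 mm behind the grasp point.
Start: joints at [64.796, 14.043, 89.255, -0, 76.702, -9.975], TCP at [0.171, 0.627, 0.205] pointing down, gripper open.
Joint ranges: [-179.41, 179.41], [-58.25, 129.5], [7.25, 145.43], [-54.29, 234.29], [11.92, 165.04], [-157.13, 157.13]. Speed limits (degrees/s): [147.25, 147.25, 180, 180, 180, 180].

INTERFACE

Orientations are given as a 3x3 rotation matrix whose columns are the frame's x, y, z axes.
In Python, from bench import status, grab_frame, camera_params, bot, spot_in gives the robot as it stands.
- The arm moves only by the tool drive_tool, never from a script. Its argument "steps" is a list of rows, each a list of 7 numbers: the gripper command: -1 is fully open, 1 is shut, values between are in proportion, then the shift along the tool's x, y, z in m, then the turn, a rotation vector about the tool's x, y, z in rad. A call has 1 to 5 rows; each row shifts and turns the pose as measured when the row begins, along the tool's axes as they then stand; what a row does not reach is not made up. A row lasts 1/12 s, in which the tool goes at most 41.7 mm and 7.16 degrees, less where a joint would pass 70% of its speed; a pose out of reach is approached as far as the arm can. A call with a gripper value outside its range is refused whole. The fingers move at their own pace and stop on an object; "newtons" is the grip in N (left out, the last holds). Time passes only in rows, so rows that do not move let the fingers close. It gives the time, the measured TCP pose, the force and the opening at its end, in the units of the state.
- status.observe(): the state, without advancing time (a new reading comes with each control period).
- grab_frame(name): name is "scene" or "top"; returns (picture, depth): 384x512x3 uint8, red, green, blue; 384x512 float32, m along the optical axis (not along the pixel's ray), 0 where there is no reading.
- camera_params(name): a dict with "fx", "fy", "cx", "cy" (pixels), "position" and "attitude" of the camera in the world. Camera axes: x right, y down, z forward; pixel columns grow to the right and rows downward; lengths in m; the calibration is good to about 2 mm. A picture is of the moment at which its call begins. camera_params takes no time and is no camera call.
- bot.close_job(): hands the job in, once; it reports no verdict.
Trained networks look in the newest picture that a camera, given by its name, has taken for a name from the list of things; names that differ only in an ending like _2 or _b are one class to them, and where a whole thing is asked for, a point or a joint stands for the part that bears it (a point fixed in the world has none). Each returns a list of dicts, best first, with "p" (0 to 1); they miss things now and then, are a little off and sometimes report something else, mostly with a low value. They report only what shows in the picture. A call takes as long as a camera call. They do not tell look-alikes from the thing itself.
- spot_in(camera, query): "location" ([row, column] in pixels, amid what is visible of it).
The state is a dict: "time": time; "joint_pos": joint angles; "qvel": joint speeds; "joint_torque": joint torques, N m; "tcp_pos": TCP position; "ee_rot": TCP orientation; "force": force on the tool from outside, world axes, zero at the start; "moment": the same for the moment, N m; "finger_gap": finger opening in m.
Only numpy, scipy, OpenCV 4.12 (cv2) and the standard library are available. Lean on these libraries where they do the work, as an engineer would, in place of code of your own. Each camera call takes 0.05 s, during which the arm holds its last target.

TASK

Let the roll of parcel tape out of the counter dispenser: press the black paddle of its lever all the way down so the lid lifts and the roll rolls down against the end stop, then let the lever come back up slowly under your fingers, so that the lid settles fully shut without slamming. Work the lid only by its lever, do not touch the roll, and leave the other things on the counter where they are.

Things in the scene. Friction and masses are not known exactly. Their poses are not given: they have to be found in the camera images.
- dispenser: Fixed grey steel dispenser. Origin on the counter below the lid's axle; x points down the chute to its outlet, z up. Axle along y, 205 mm high, on two uprights (y = +-40 mm, 219 mm tall). Chute 64 mm wide inside, 50 mm walls, from x = -135 to +205 mm, floor 75 mm high at x = 0, sloping 12 degrees down to an end stop 45 mm high. The waiting roll's top is 170 mm high.
- lever (a joint): Angle of lever and lid, one rigid piece turning on the axle, rad: 0 = lid shut, paddle up; 0.85 = lever fully down on its stop, lid wide open. A return spring always pushes it back to 0 (about 1 to 3 N at the paddle, rising as it goes down); let go, it snaps back and slams. The roll passes the lid above about 0.55 rad.
- lever_pad (a point): Centre of the top face of the black paddle (60 mm along lever, 50 mm along axle, 8 mm thick), on an arm 130 mm from the axle. In the dispenser's frame: y = +95 mm; lid shut: x = -117, z = 262 mm, arm rising back from the axle at 0.42 rad; fully down: x = -120, z = 155 mm, arm 0.43 rad below level. It moves on an arc about the axle; free space below. Top face 4 mm above the arm's line.
- lid_edge (a point): Middle of the free lower edge of the lid. Bare aluminium lid, 120 mm long, 62 mm wide, 5 mm thick, hung from the axle over the chute. Shut, it slopes 60 degrees below level towards the outlet and holds the roll back; with the lever fully down it is 11 degrees below level.
- roll_center (a point): Centre of the brown roll of parcel tape, 90 mm in diameter, 48 mm wide, standing on its rim in the chute, its axis along the dispenser's y. It waits behind the lid, 10 mm behind the axle (x = -10 mm); let out, it rolls by itself in about a second to the end stop, its centre then 168 mm beyond the axle.
- carton: Bystander: small cardboard parcel 100 x 70 x 60 mm on the counter; origin under its centre. Leave alone.
- glue: Bystander: white plastic bottle, 44 mm in diameter, 110 mm tall, standing; origin under its centre. Leave alone.
- spare_roll: Bystander: spare roll of brown tape lying flat on the counter, 90 mm in diameter, 48 mm high; origin under its centre. Leave alone.
- roll: The same brown roll of tape as a body; origin at its centre; its own y axis is the roll's axis.
Not all that is in view belongs to the job. Leave any pink look-alike of the roll alone.

How it is judged (in metres and radians):
On the way:
1. the lever is pressed down and the lid lifted (lever at 0.72 rad or more of 0.85) (value of joint lever above 0.72 rad), for 0.2 s.
At the end, for the whole second after the job is handed in: The lid is shut (lever below 0.03 rad) and the roll rests in the chute against the end stop (its centre 150 to 185 mm beyond the axle, within 12 mm of the chute's middle and less than 100 mm above the counter) (value of joint lever below 0.03 rad and x of roll_center in the frame of dispenser between 0.15 and 0.185 m and y of roll_center in the frame of dispenser between -0.012 and 0.012 m and z of roll_center in the frame of dispenser below 0.1 m and linear speed of roll below 0.03 m/s); the robot touches nothing.
It fails at once if the lid slams: it nears its seat (last 0.4 rad) faster than 1.5 rad/s (value of joint lever below 0.4 rad and velocity of joint lever below -1.5 rad/s).
It fails at once if the robot touches the roll of tape (contact force between any of the fingers, the arm and roll above 0.5 N).
It fails at once if the robot pushes the lid itself instead of the lever (contact force between any of the fingers, the arm and lever_c0 above 0.5 N).
It fails at once if a bystander is moved by more than 15 mm (distance of any of carton, glue, spare_roll from where it was at the start of the episode above 0.015 m).
It also fails if it takes over 43 s, if anything falls off the work surface, if the arm or the gripper's body presses on something with over 40 N, if the wrist force passes 120 N, or if a joint passes its speed limit or range.

## Working session

There is one attempt and no reset: what is moved stays moved. The work goes in short steps, Python scripts to look and compute and a tool call to move; the robot and the scene stay as the last step left them, time stands still between calls to the robot, and variables do not carry over. Pictures are saved under pics/ and viewed, and the job is handed in when it is done.

Besides the shell and the picture viewer there is one more tool, called after "Request:" by a JSON object that holds its "api" and its "payload", one argument or row to a line. drive_tool: Moves the arm, as the interface text tells. Its arguments: {"type":"object","properties":{"steps":{"type":"array"},"newtons":{"type":"number"}},"required":["steps"]}

```bash
mkdir -p pics; ls; cat > h.py <<'E'
import numpy as np, cv2
from bench import status, grab_frame, camera_params, bot, spot_in
def shot(n,f):
    p,d=grab_frame(n); cv2.imwrite('pics/'+f,p[:,:,::-1]); np.save('/tmp/%s_d.npy'%n,d); np.save('/tmp/%s_p.npy'%n,p); return p,d
def cam(n):
    c=camera_params(n); R=np.array(c['attitude'],float)
    if R.shape!=(3,3): print('att',R)
    return c,R,np.array(c['position'])
def w(n,r,cc,d):
    c,R,t=cam(n); z=d[int(r),int(cc)]
    return R@np.array([(cc-c['cx'])/c['fx']*z,(r-c['cy'])/c['fy']*z,z])+t
def cloud(n,d):
    c,R,t=cam(n); v,u=np.mgrid[:384,:512]
    P=np.stack([(u-c['cx'])/c['fx']*d,(v-c['cy'])/c['fy']*d,d],-1)
    return P@R.T+t
def proj(n,X):
    c,R,t=cam(n); q=R.T@(np.array(X)-t); return c['cy']+c['fy']*q[1]/q[2], c['cx']+c['fx']*q[0]/q[2]
E
python3 - <<'E'
from h import *
for n in('scene','top'):
    p,d=shot(n,n+'0.png'); print(n,cam(n))
    for q in ('dispenser','lever_pad','lid_edge','roll','carton','glue','spare_roll'):
        for s in spot_in(n,q)[:2]:
            r,c=s['location']; print(q,round(s['p'],2),[round(r),round(c)],w(n,r,c,d).round(3))
print(status.observe())
E
```

```text
pics
scene ({'fx': 355.02382987291526, 'fy': 355.02382987291526, 'cx': 256.4812854474446, 'cy': 188.75907221282972, 'position': array([ 0.93392312, -0.17746684,  0.79326852]), 'attitude': array([[ 0.45671267,  0.75183069, -0.47556719],
       [ 0.88957575, -0.38098647,  0.25200056],
       [ 0.00827709, -0.53814489, -0.8428117 ]])}, array([[ 0.45671267,  0.75183069, -0.47556719],
       [ 0.88957575, -0.38098647,  0.25200056],
       [ 0.00827709, -0.53814489, -0.8428117 ]]), array([ 0.93392312, -0.17746684,  0.79326852]))
dispenser 0.71 [264, 226] [ 0.682 -0.111  0.113]
lever_pad 0.59 [225, 227] [ 0.641 -0.084  0.191]
lid_edge 0.58 [223, 229] [ 0.55  -0.049  0.006]
roll 0.97 [177, 169] [ 0.404 -0.139  0.079]
roll 0.88 [198, 302] [0.607 0.116 0.087]
carton 0.95 [306, 141] [ 0.665 -0.294  0.06 ]
glue 0.65 [254, 292] [0.713 0.027 0.078]
spare_roll 0.91 [234, 135] [ 0.467 -0.265 -0.   ]
spare_roll 0.34 [224, 228] [ 0.64  -0.082  0.191]
top ({'fx': 355.0512539598295, 'fy': 355.0512539598295, 'cx': 252.59153390652142, 'cy': 194.08823593021123, 'position': array([0.48403883, 0.01691661, 0.
[... 951 characters left out ...]
0e+01, -3.95065183e-04,
        7.67020236e+01, -9.97589416e+00]), 'qvel': array([ 0.04002464,  0.00723006, -0.03354826, -0.06623246,  0.09562821,
        0.0773203 ]), 'joint_torque': array([-5.62227124e-04, -4.15797901e+01, -3.14868593e+01,  6.84848428e-02,
        2.90197291e-02, -3.08191181e-05]), 'tcp_pos': array([0.17073918, 0.62719991, 0.20550105]), 'ee_rot': array([[-9.64890591e-01,  2.62652138e-01,  3.38409997e-05],
       [ 2.62652139e-01,  9.64890590e-01,  5.61464376e-05],
       [-1.79058803e-05,  6.30635804e-05, -9.99999998e-01]]), 'force': array([-0.73178491, -0.08189408,  0.46366248]), 'moment': array([ 0.03380916, -0.04927555,  0.02797365]), 'finger_gap': 0.09375459764065124}
```

```bash
python3 - <<'E'
import cv2
for n in('scene','top'):
    i=cv2.imread(f'pics/{n}0.png')
    i=i[110:350,90:390] if n=='scene' else i[90:290,170:430]
    cv2.imwrite(f'pics/{n}0z.png',cv2.resize(i,None,fx=2.5,fy=2.5,interpolation=cv2.INTER_CUBIC))
E
```

```text
(no output)
```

View pics/scene0z.png

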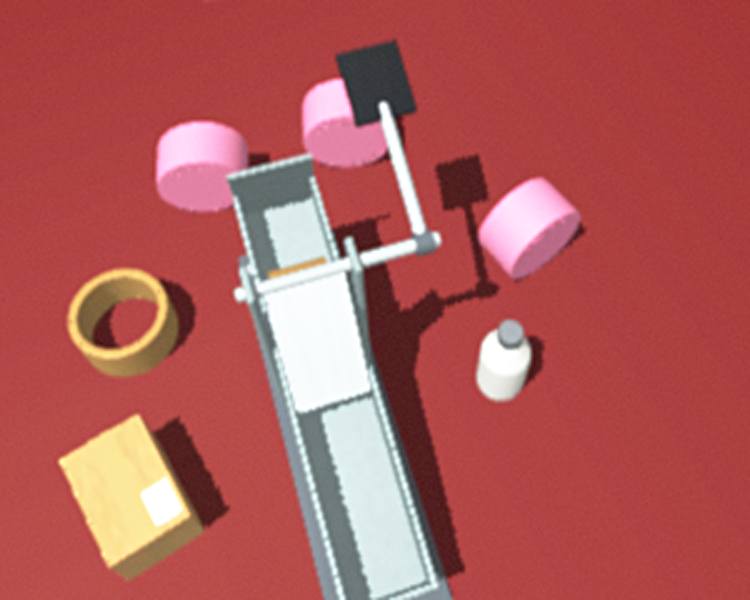

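View pics/top0z.png

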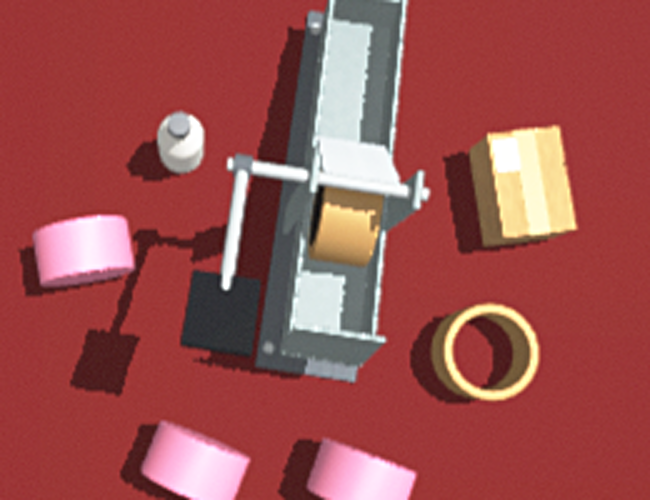

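The paddle shows at about (143,241) in the scene picture and (215,258) in the top one. The dispenser's outlet points away from the robot. The brown roll is behind the lid, and three pink look-alikes stand around it. Next I'll measure the pose.

```bash
python3 - <<'E'
from h import *
for n in('scene','top'):
    p=np.load(f'/tmp/{n}_p.npy').astype(int); d=np.load(f'/tmp/{n}_d.npy'); C=cloud(n,d)
    m=(p.max(2)<75)&(d>0)&(C[...,2]>.2)&(C[...,2]<.33)&(C[...,1]>-.2)&(C[...,1]<.1)&(C[...,0]>.35)
    k,l,st,_=cv2.connectedComponentsWithStats(m.astype(np.uint8)); i=1+st[1:,4].argmax(); m=l==i
    X=C[m]; r,c=np.nonzero(m); print(n,st[i],r.mean(),c.mean(),'mean',X.mean(0).round(4))
    u,s,v=np.linalg.svd(X-X.mean(0)); print('normal',v[2].round(3))
    rect=cv2.minAreaRect((X[:,:2]*1000).astype(np.float32)); print(rect)
    # axle pixels: z>0.195..0.215 bright
    a=(d>0)&(C[...,2]>.196)&(C[...,2]<.235)&(p.min(2)>120)&(C[...,0]>.45)&(C[...,1]<.05)
    k,l,st,ce=cv2.connectedComponentsWithStats(a.astype(np.uint8))
    for i in range(1,k):
        if st[i,4]>25:
            Y=C[l==i]; print('bright',st[i],Y.min(0).round(3),Y.max(0).round(3))
            print(cv2.fitLine((Y[:,:2]).astype(np.float32),cv2.DIST_HUBER,0,.001,.001).ravel())
    # wall tops: 
E
```

```text
scene [225 127  31  33 647] 142.29211746522412 239.93199381761977 mean [0.5241 0.0018 0.2613]
normal [ 0.405 -0.058  0.912]
((524.9656982421875, 2.1493091583251953), (47.744197845458984, 53.32017517089844), 82.90489959716797)
bright [184 171  82  65 812] [ 0.578 -0.159  0.196] [ 0.648 -0.001  0.235]
[ 0.04877391  0.9988099   0.63074523 -0.05320202]
top [243 198  31  35 831] 215.64620938628158 258.2418772563177 mean [0.5203 0.001  0.2632]
normal [ 0.393 -0.064  0.917]
((521.5360717773438, 1.059560775756836), (48.98949432373047, 56.17912292480469), 81.13618469238281)
bright [261 152  73  35 525] [ 0.577 -0.145  0.196] [ 0.647 -0.005  0.235]
[ 0.11902854  0.99289083  0.6277253  -0.07858657]
bright [335 159   6  15  53] [ 0.604 -0.159  0.208] [ 0.631 -0.146  0.222]
[ 0.9864166  -0.16426298  0.6153037  -0.14979073]
```

Request:
{"api": "drive_tool", "payload": {
  "steps": [
    [1,0,0,-0.04,0,0,-0.117],
    [1,0,0,-0.04,0,0,0],
    [1,-0.01,-0.013,-0.035,0,0,0],
    [1,-0.024,-0.031,-0.01,0,0,0],
    [1,-0.024,-0.031,0,0,0,0]
  ],
  "newtons": 20
}}

```text
time: 1.22
tcp_pos: [0.2152, 0.5447, 0.3319]
ee_rot: [[-0.991, 0.134, -0.003], [0.134, 0.991, -0.007], [0.002, -0.007, -1.0]]
force: [0.3, 0.1, 0.2]
finger_gap: 0.0638
```

Request:
{"api": "drive_tool", "payload": {
  "steps": [
    [1,-0.025,-0.032,0,0,0,0],
    [1,-0.025,-0.032,0,0,0,0],
    [1,-0.025,-0.032,0,0,0,0],
    [1,-0.025,-0.032,0,0,0,0],
    [1,-0.025,-0.032,0,0,0,0]
  ]
}}

```text
time: 1.63
tcp_pos: [0.3199, 0.3644, 0.3369]
ee_rot: [[-0.992, 0.129, 0.003], [0.129, 0.992, -0.0], [-0.003, 0.0, -1.0]]
force: [1.0, 0.8, 0.8]
finger_gap: 0.0308
```

Request:
{"api": "drive_tool", "payload": {
  "steps": [
    [1,-0.025,-0.032,0,0,0,0],
    [1,-0.025,-0.032,0,0,0,0],
    [1,-0.025,-0.032,0,0,0,0],
    [1,-0.025,-0.032,0,0,0,0],
    [1,-0.025,-0.032,0,0,0,0]
  ]
}}

```text
time: 2.05
tcp_pos: [0.424, 0.1837, 0.3392]
ee_rot: [[-0.992, 0.127, 0.009], [0.127, 0.992, 0.002], [-0.009, 0.003, -1.0]]
force: [0.9, 0.8, 0.8]
finger_gap: 0.0008
```

Request:
{"api": "drive_tool", "payload": {
  "steps": [
    [1,-0.023,-0.034,0,0,0,-0.02],
    [1,-0.023,-0.034,0,0,0,0],
    [1,-0.023,-0.034,0,0,0,0],
    [1,-0.023,-0.034,0,0,0,0],
    [1,-0.018,-0.026,0,0,0,0]
  ]
}}

```text
time: 2.47
tcp_pos: [0.5157, 0.0046, 0.3414]
ee_rot: [[-0.994, 0.109, 0.014], [0.109, 0.994, 0.001], [-0.014, 0.003, -1.0]]
force: [0.5, 0.5, -0.4]
finger_gap: 0.0006
```

Request:
{"api": "drive_tool", "payload": {
  "steps": [
    [1,0,0,0,0,0,0],
    [1,0,0,0,0,0,0]
  ]
}}

```text
time: 2.63
tcp_pos: [0.5174, -0.001, 0.3408]
ee_rot: [[-0.993, 0.117, 0.013], [0.117, 0.993, 0.001], [-0.013, 0.002, -1.0]]
force: [0.4, -0.1, -0.3]
finger_gap: 0.0005
```

```bash
python3 - <<'E'
from h import *
o=status.observe(); R=o['ee_rot']; print(o['tcp_pos'],o['force'])
print(R.T@(np.array([.516,.0025,.285])-o['tcp_pos']), R.round(3), np.degrees(np.arctan2(R[1,0],R[0,0])))
p,d=shot('scene','s1.png')
cv2.imwrite('pics/s1z.png',cv2.resize(p[60:300,120:420,::-1],None,fx=2.5,fy=2.5))
E
```

```text
[ 0.51735357 -0.00102859  0.34076479] [ 0.40881947 -0.08725786 -0.33234564]
[0.00246326 0.00322101 0.05574542] [[-0.993  0.117  0.013]
 [ 0.117  0.993  0.001]
 [-0.013  0.002 -1.   ]] 173.2742394459092
```

View pics/s1z.png

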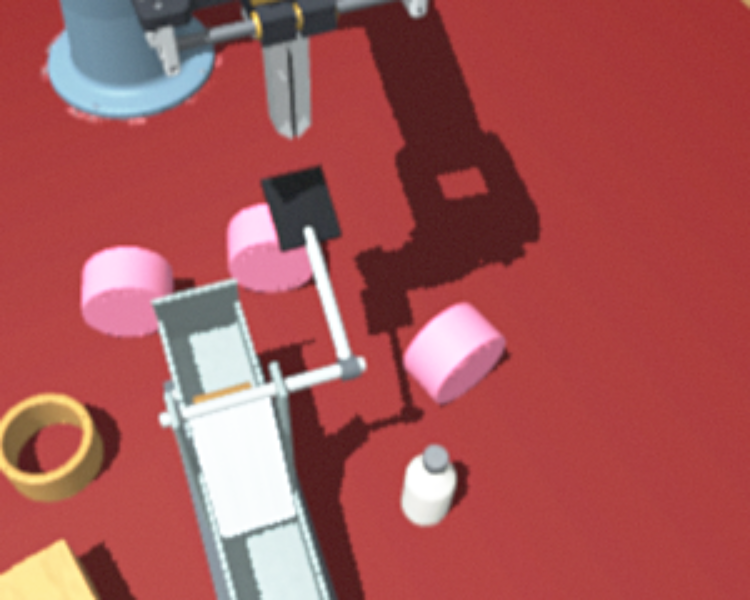

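Request:
{"api": "drive_tool", "payload": {
  "steps": [
    [1,0.003,0.003,0.028,0,0,0.025],
    [1,0,0,0.025,0,0,0],
    [1,0,0,0.008,0,0,0],
    [1,0,0,0.008,0,0,0],
    [1,0,0,0.008,0,0,0]
  ]
}}

```text
time: 3.1
tcp_pos: [0.516, 0.0078, 0.2657]
ee_rot: [[-0.991, 0.135, 0.022], [0.135, 0.991, -0.001], [-0.022, 0.002, -1.0]]
force: [0.6, 0.3, 1.2]
finger_gap: 0.0005
```

Request:
{"api": "drive_tool", "payload": {
  "steps": [
    [1,0.001,0,0.008,0,0,0],
    [1,0.001,0,0.008,0,0,0],
    [1,0.001,0,0.008,0,0,0]
  ]
}}

```text
time: 3.35
tcp_pos: [0.5143, 0.0093, 0.2426]
ee_rot: [[-0.991, 0.133, 0.026], [0.133, 0.991, -0.001], [-0.026, 0.002, -1.0]]
force: [-0.3, -0.1, 2.0]
finger_gap: 0.0009
```

```bash
python3 - <<'E'
from h import *
p,d=shot('scene','s2.png')
cv2.imwrite('pics/s2z.png',cv2.resize(p[60:300,120:420,::-1],None,fx=2.5,fy=2.5))
E
```

```text
(no output)
```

View pics/s2z.png

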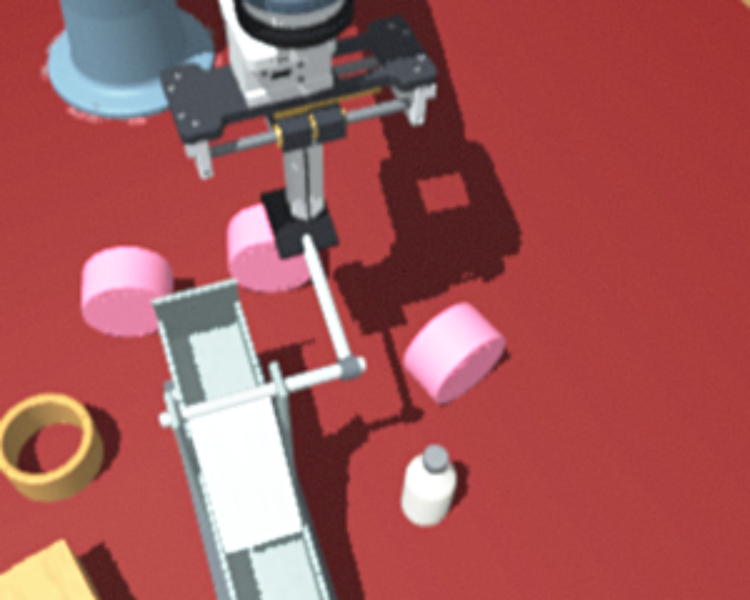

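The fingers are on the paddle and the lever is turning, with about 2 N of force. I'll keep pressing.

Request:
{"api": "drive_tool", "payload": {
  "steps": [
    [1,0.001,-0.002,0.009,0,0,0],
    [1,0.001,-0.002,0.009,0,0,0],
    [1,0.001,-0.001,0.009,0,0,0],
    [1,0,0,0.009,0,0,0],
    [1,0,0,0.009,0,0,0]
  ]
}}

```text
time: 3.82
tcp_pos: [0.5123, 0.0046, 0.1943]
ee_rot: [[-0.991, 0.133, 0.029], [0.133, 0.991, -0.0], [-0.028, 0.004, -1.0]]
force: [0.9, 0.6, 3.0]
finger_gap: 0.0004
```

Request:
{"api": "drive_tool", "payload": {
  "steps": [
    [1,0,0,0.009,0,0,0],
    [1,0,0,0.009,0,0,0],
    [1,0,0,0.006,0,0,0]
  ]
}}

```text
time: 4.07
tcp_pos: [0.5144, 0.004, 0.1681]
ee_rot: [[-0.99, 0.134, 0.033], [0.134, 0.991, -0.001], [-0.032, 0.003, -0.999]]
force: [1.3, 1.3, 3.5]
finger_gap: 0.0001
```

Request:
{"api": "drive_tool", "payload": {
  "steps": [
    [1,0,0,0.005,0,0,0],
    [1,0,0,0.005,0,0,0]
  ]
}}

```text
time: 4.23
tcp_pos: [0.5153, 0.0037, 0.1571]
ee_rot: [[-0.99, 0.134, 0.033], [0.134, 0.991, -0.002], [-0.033, 0.003, -0.999]]
force: [0.7, 0.6, 3.5]
finger_gap: 0.0002
```

Request:
{"api": "drive_tool", "payload": {
  "steps": [
    [1,0,0,0.003,0,0,0],
    [1,0,0,0.003,0,0,0]
  ]
}}

```text
time: 4.4
tcp_pos: [0.5163, 0.0034, 0.1525]
ee_rot: [[-0.99, 0.134, 0.034], [0.134, 0.991, -0.002], [-0.034, 0.002, -0.999]]
force: [-6.9, 1.3, 23.6]
finger_gap: 0.0006
```

The force jumped to 24 N, so the lever is on its stop. I'll ease off a little and hold while the roll runs out.

Request:
{"api": "drive_tool", "payload": {
  "steps": [
    [1,0,0,-0.001,0,0,0],
    [1,0,0,0,0,0,0],
    [1,0,0,0,0,0,0],
    [1,0,0,0,0,0,0],
    [1,0,0,0,0,0,0]
  ]
}}

```text
time: 4.82
tcp_pos: [0.5152, 0.0036, 0.1548]
ee_rot: [[-0.991, 0.133, 0.03], [0.133, 0.991, -0.002], [-0.03, 0.002, -1.0]]
force: [-0.4, -0.7, 3.4]
finger_gap: 0.0004
```

Request:
{"api": "drive_tool", "payload": {
  "steps": [
    [1,0,0,0,0,0,0],
    [1,0,0,0,0,0,0],
    [1,0,0,0,0,0,0],
    [1,0,0,0,0,0,0],
    [1,0,0,0,0,0,0]
  ]
}}

```text
time: 5.23
tcp_pos: [0.5153, 0.0036, 0.1548]
ee_rot: [[-0.991, 0.133, 0.03], [0.133, 0.991, -0.002], [-0.03, 0.002, -1.0]]
force: [-0.1, 0.4, 4.1]
finger_gap: 0.0003
```

Request:
{"api": "drive_tool", "payload": {
  "steps": [
    [1,0,0,0,0,0,0],
    [1,0,0,0,0,0,0],
    [1,0,0,0,0,0,0],
    [1,0,0,0,0,0,0],
    [1,0,0,0,0,0,0]
  ]
}}

```text
time: 5.65
tcp_pos: [0.5153, 0.0036, 0.1548]
ee_rot: [[-0.991, 0.133, 0.03], [0.133, 0.991, -0.002], [-0.03, 0.002, -1.0]]
force: [-0.4, -0.1, 3.7]
finger_gap: 0.0007
```

```bash
python3 - <<'E'
from h import *
p,d=shot('scene','s3.png')
cv2.imwrite('pics/s3z.png',cv2.resize(p[90:384,120:420,::-1],None,fx=2,fy=2))
for s in spot_in('scene','roll')[:4]:
    r,c=s['location']; print(s['p'],r,c,w('scene',r,c,d).round(3))
E
```

```text
0.92 161.3 220.9 [ 0.413 -0.004  0.072]
0.77 200.6 301.3 [0.61  0.113 0.084]
0.74 324.2 238.4 [ 0.799 -0.138  0.126]
0.64 178.3 170.3 [ 0.406 -0.136  0.075]
```

View pics/s3z.png

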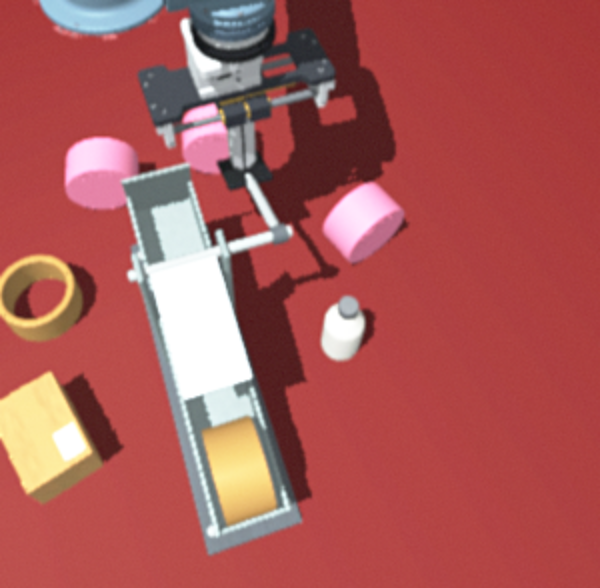

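The roll lies against the end stop (the network puts it at (324,238) in full-picture pixels) and the lid is open. Now I'll bring the lever up slowly.

Request:
{"api": "drive_tool", "payload": {
  "steps": [
    [1,0,0,-0.003,0,0,0],
    [1,0,0,-0.005,0,0,0],
    [1,0,0,-0.005,0,0,0],
    [1,0,0,-0.005,0,0,0],
    [1,0,0,-0.005,0,0,0]
  ]
}}

```text
time: 6.17
tcp_pos: [0.5102, 0.0044, 0.1759]
ee_rot: [[-0.991, 0.133, 0.017], [0.133, 0.991, -0.0], [-0.017, 0.002, -1.0]]
force: [-2.2, 0.3, 2.0]
finger_gap: 0.0003
```

Request:
{"api": "drive_tool", "payload": {
  "steps": [
    [1,0,0,-0.005,0,0,0],
    [1,0,0,-0.005,0,0,0],
    [1,0,0,-0.005,0,0,0],
    [1,0,0,-0.005,0,0,0],
    [1,0,0,-0.005,0,0,0]
  ]
}}

```text
time: 6.58
tcp_pos: [0.5102, 0.0044, 0.2044]
ee_rot: [[-0.991, 0.133, 0.019], [0.133, 0.991, -0.001], [-0.019, 0.002, -1.0]]
force: [-2.0, 0.9, 1.4]
finger_gap: 0.0
```

Request:
{"api": "drive_tool", "payload": {
  "steps": [
    [1,0,0,-0.004,0,0,0],
    [1,0,0,-0.004,0,0,0],
    [1,0,0,-0.004,0,0,0],
    [1,0,0,-0.004,0,0,0],
    [1,0,0,-0.004,0,0,0]
  ]
}}

```text
time: 7.0
tcp_pos: [0.5119, 0.0041, 0.2281]
ee_rot: [[-0.991, 0.133, 0.026], [0.133, 0.991, -0.001], [-0.026, 0.002, -1.0]]
force: [1.9, -0.3, 0.4]
finger_gap: 0.0005
```

Request:
{"api": "drive_tool", "payload": {
  "steps": [
    [1,0,0,-0.003,0,0,0],
    [1,0,0,-0.003,0,0,0],
    [1,0,0,-0.003,0,0,0],
    [1,0,0,-0.003,0,0,0],
    [1,0,0,-0.003,0,0,0]
  ]
}}

```text
time: 7.42
tcp_pos: [0.5127, 0.0037, 0.2453]
ee_rot: [[-0.991, 0.133, 0.03], [0.133, 0.991, -0.002], [-0.03, 0.002, -1.0]]
force: [1.3, -0.5, 1.1]
finger_gap: 0.0005
```

Request:
{"api": "drive_tool", "payload": {
  "steps": [
    [1,0,0,-0.003,0,0,0],
    [1,0,0,-0.003,0,0,0],
    [1,0,0,-0.003,0,0,0],
    [1,0,0,-0.003,0,0,0],
    [1,0,0,-0.003,0,0,0]
  ]
}}

```text
time: 7.83
tcp_pos: [0.5118, 0.0038, 0.2612]
ee_rot: [[-0.991, 0.133, 0.028], [0.133, 0.991, -0.002], [-0.028, 0.002, -1.0]]
force: [0.3, -0.2, 0.4]
finger_gap: 0.0005
```

Request:
{"api": "drive_tool", "payload": {
  "steps": [
    [1,0,0,-0.002,0,0,0],
    [1,0,0,-0.002,0,0,0],
    [1,0,0,-0.002,0,0,0],
    [1,0,0,-0.002,0,0,0],
    [1,0,0,-0.002,0,0,0]
  ]
}}

```text
time: 8.25
tcp_pos: [0.5112, 0.0038, 0.2721]
ee_rot: [[-0.991, 0.133, 0.028], [0.133, 0.991, -0.002], [-0.028, 0.002, -1.0]]
force: [0.4, 0.2, 0.3]
finger_gap: 0.0005
```

Request:
{"api": "drive_tool", "payload": {
  "steps": [
    [1,0,0,-0.002,0,0,0],
    [1,0,0,-0.002,0,0,0],
    [1,0,0,-0.002,0,0,0],
    [1,0,0,-0.002,0,0,0],
    [1,0,0,-0.002,0,0,0]
  ]
}}

```text
time: 8.67
tcp_pos: [0.5096, 0.0042, 0.2819]
ee_rot: [[-0.991, 0.133, 0.023], [0.133, 0.991, -0.001], [-0.023, 0.002, -1.0]]
force: [-0.6, -0.2, -0.1]
finger_gap: 0.0002
```

Now I'll retreat clear of the paddle and check.

Request:
{"api": "drive_tool", "payload": {
  "steps": [
    [1,0,0,-0.003,0,0,0],
    [1,0,0,-0.005,0,0,0],
    [1,0,0,-0.015,0,0,0],
    [1,0.02,0,-0.03,0,0,0],
    [1,0.02,0,-0.03,0,0,0]
  ]
}}

```text
time: 9.08
tcp_pos: [0.4656, 0.0098, 0.3599]
ee_rot: [[-0.991, 0.133, 0.008], [0.133, 0.991, 0.002], [-0.007, 0.003, -1.0]]
force: [-0.2, 0.1, 0.7]
finger_gap: 0.0004
```

Request:
{"api": "drive_tool", "payload": {
  "steps": [
    [1,0.01,0,-0.01,0,0,0],
    [1,0,0,0,0,0,0],
    [1,0,0,0,0,0,0],
    [1,0,0,0,0,0,0]
  ]
}}

```text
time: 9.42
tcp_pos: [0.4558, 0.0111, 0.3789]
ee_rot: [[-0.991, 0.133, 0.022], [0.133, 0.991, -0.001], [-0.021, 0.002, -1.0]]
force: [-0.0, 0.9, -0.1]
finger_gap: 0.0004
```

```bash
python3 - <<'E'
from h import *
q0=np.load('/tmp/top_d.npy')
p,d=shot('scene','s4.png')
cv2.imwrite('pics/s4z.png',cv2.resize(p[90:384,90:390,::-1],None,fx=2,fy=2))
C=cloud('scene',d)
m=(p.max(2)<75)&(d>0)&(C[...,2]>.2)&(C[...,2]<.3)&(abs(C[...,1])<.06)&(C[...,0]>.47)&(C[...,0]<.58)
k,l,st,_=cv2.connectedComponentsWithStats(m.astype(np.uint8)); i=1+st[1:,4].argmax(); X=C[l==i]
print('pad',st[i],X.mean(0).round(4),np.linalg.svd(X-X.mean(0))[2][2].round(3))
o=np.array([.624,-.110]); t=np.radians(-8.5); B=np.array([[np.cos(t),np.sin(t)],[-np.sin(t),np.cos(t)]])
for n in('roll','carton','glue','spare_roll'):
  for s in spot_in('scene',n)[:4]:
    r,c=s['location']; x=w('scene',r,c,d); print(n,round(s['p'],2),round(r),round(c),x.round(3),(B@(x[:2]-o)).round(3))
# brown pixels in chute
hsv=cv2.cvtColor(p,cv2.COLOR_RGB2HSV)
D=(C[...,:2]-o)@B.T
m=(hsv[...,0]>10)&(hsv[...,0]<25)&(hsv[...,1]>90)&(abs(D[...,1])<.035)&(D[...,0]>.05)&(D[...,0]<.25)&(C[...,2]>.05)
Y=np.c_[D[m],C[m][:,2]]; print(len(Y),np.percentile(Y,[2,50,98],axis=0).round(4))
top=Y[Y[:,2]>Y[:,2].max()-.012]; print('top',top.mean(0).round(4))
print(status.observe()['force'],status.observe()['time'])
E
```

```text
pad [225 127  31  33 641] [0.5242 0.0018 0.2615] [ 0.407 -0.065  0.911]
roll 0.86 177 169 [ 0.405 -0.139  0.079] [-0.212 -0.061]
roll 0.81 199 304 [0.61  0.118 0.087] [-0.047  0.224]
roll 0.71 163 224 [0.412 0.003 0.06 ] [-0.226  0.081]
roll 0.62 321 241 [ 0.797 -0.133  0.132] [0.174 0.003]
glue 0.59 255 289 [0.712 0.022 0.076] [0.067 0.144]
glue 0.22 323 238 [ 0.798 -0.138  0.13 ] [ 0.176 -0.002]
spare_roll 0.89 232 132 [ 0.464 -0.268  0.009] [-0.135 -0.18 ]
1230 [[ 0.1339 -0.0237  0.0929]
 [ 0.1798 -0.0003  0.1242]
 [ 0.2126  0.0224  0.1312]]
top [1.701e-01 1.000e-04 1.273e-01]
[-0.42000787  0.93761037 -0.59042067] 9.6667
```

View pics/s4z.png

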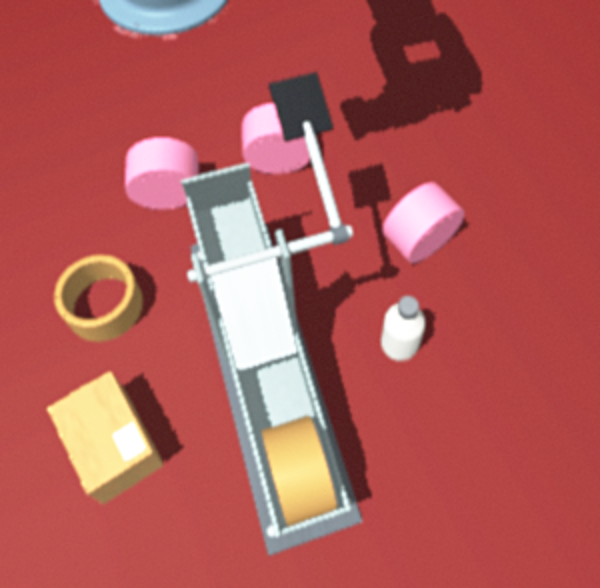

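```bash
python3 -c "
from bench import bot
print(bot.close_job())"
```

```text
the job is handed in; nothing more can be done
None
```

I pressed the paddle down until the lever met its stop: the force jumped to about 24 N, with the tool at z = 0.1525 m. I held it there for over a second while the roll ran out. I then let the lever up over about 3 s, pulled the arm clear, and handed the job in at about 9.7 s of the 43 s allowed.

**Last checks, taken just before handing in:**
- **Lid:** the paddle is back at its starting pixel box, with the same height and tilt, so the lid is shut.
- **Roll:** its top measures 170 mm beyond the axle and within 1 mm of the chute's middle, about 130 mm high. That puts its centre at about 85 mm.
- **Bystanders:** the glue bottle, spare roll and carton all look where they were. The network still found the glue and spare roll within about 10 mm of their first readings, but missed the carton, so I checked that one by eye only.
- **Contact:** the arm is well clear, and the wrist force reads about zero within its 1 N noise.

I could not measure the lid's closing speed directly. In the last 0.4 rad I raised the fingers at about 0.04 m/s or less, which is about 0.3 rad/s at the lever. The contact force there was at times close to the noise, so I can't prove the paddle stayed against the fingers throughout.

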